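# Unscrew the air tank's drain plug

### The arm

A 7-joint arm with a two-finger parallel gripper is mounted at the origin on the work surface. World frame = base frame: x ahead of the robot, y to its left, z up, the work surface at z = 0. Lengths are in m, angles in rad, forces in N, time in s.
With the tool pointing down it reaches from about 0.375 to 0.925 m from the base axis. Payload 3.1 kg.
Tool frame: the origin (TCP) lies midway between the tips of the shut fingers; the grasp point (between the pads) lies 19 mm behind it; z points along the fingers, y is the line along which they close (so a half turn about z gives the same grasp; the last joint's range is limited). The gripper opens to 85 mm and grips with 20 to 120 N. Pads are 22 mm wide; open, the fingers measure 114 mm over their backs; the gripper's body (76 mm by 85 mm) begins 54 mm behind the grasp point. The pads swing forward as they close: fully open they stand 13 mm farther back than shut.
Start: joints at [1.143, 0.383, 0.044, 1.598, -0.018, 1.161, -0.05], TCP at [0.211, -0.615, 0.231] pointing down, gripper open.
Joint ranges: [-2.61, 2.61], [-0.41, 2.15], [-1.48, 1.57], [0, 2.5], [-1.57, 4.71], [0.05, 1.97], [-2.85, 2.85]. Speed limits (rad/s): [2.79, 2.79, 3.14, 3.14, 3.14, 3.14, 3.14].

### API

Orientations are given as a unit quaternion [x, y, z, w].
In Python, from plant import bot, viewer, nets gives the robot as it stands.
- The arm moves only by the tool move_arm, never from a script. Its argument "increments" is a list of rows, each a list of 5 numbers: the shift along the world's x, y, z in cm, then the turn about the world's z in rad, then the opening, from 0 (shut) to 1 (fully open). A call has 1 to 10 rows; each row shifts and turns the commanded pose from where the row before left it; what a row does not reach is not made up. A row lasts 1/12 s, in which the tool goes at most 41.7 mm and 7.16 degrees, less where a joint would pass 70% of its speed; a pose out of reach is approached as far as the arm can. A call is refused whole if a number of a shift passes 4.17 or a number of a turn 0.125, either way. A call with a gripper value outside its range is refused whole. The fingers move at their own pace and stop on an object; "force" is the grip in N (left out, the last holds). Time passes only in rows, so rows that do not move let the fingers close. It gives the time, the measured TCP pose, the force, the opening and the grip force at its end, in the units of the state.
- bot.get_state(): the state, without advancing time (a new reading comes with each control period).
- viewer.snapshot(name): name is "scene" or "top" or "wrist"; returns the picture (480x640x3 uint8, red, green, blue); there is no depth.
- viewer.camera_params(name): a dict with "fx", "fy", "cx", "cy" (pixels), "eye" and "orientation" of the camera in the world. Camera axes: x right, y down, z forward; pixel columns grow to the right and rows downward; lengths in m; the calibration is good to about 2 mm. A picture is of the moment at which its call begins: read the wrist's pose just before it. camera_params takes no time and is no camera call; for the wrist camera it gives the pose at the moment of the call.
- bot.sign_off(): hands the job in; it is judged then, once.
Trained networks look in the newest picture that a camera, given by its name, has taken for a name from the list of things; names that differ only in an ending like _2 or _b are one class to them, and where a whole thing is asked for, a point or a joint stands for the part that bears it (a point fixed in the world has none). Each returns a list of dicts, best first, with "score" (0 to 1); they miss things now and then, are a little off and sometimes report something else, mostly with a low value. They report only what shows in the picture. A call takes as long as a camera call. They do not tell look-alikes from the thing itself.
- nets.boxes_of(camera, thing): "rect" ([left, top, right, bottom] in pixels, round what is visible of it).
- nets.regions_of(camera, thing): "mask" (480x640 bool, what is visible of it) and "rect" ([left, top, right, bottom] in pixels, round what is visible of it).
- nets.mark_of(camera, thing): "pixel" ([row, column] in pixels: a listed point, or the origin of a listed thing).
The state is a dict: "time": time; "q": joint angles; "joint_vel": joint speeds; "tau": joint torques, N m; "tool_pos": TCP position; "orientation": TCP orientation; "wrist_force": force on the tool from outside, world axes, zero at the start; "torque": the same for the moment, N m; "grip_width": finger opening in m; "grasp_force": force on a finger pad.
Only numpy, scipy, OpenCV 4.12 (cv2) and the standard library are available. Lean on these libraries where they do the work, as an engineer would, in place of code of your own. Each camera call takes 0.05 s, during which the arm holds its last target. There are 200 camera calls.

### The job

The little air tank that feeds the airbrush needs its drain opened. Unscrew the T-handled drain plug from its port on the tank (anticlockwise as you face the port) until its thread lets go, draw it straight out and set it down in the wooden tray. Leave the outlet tap with the single lever next to it as it is.

Things in the scene. Friction and masses are not known exactly. Their poses are not given: they have to be found in the camera images.
- plug: Brass T-handled plug, 0.18 kg, in the port. x axis level, -x points out. Origin: axis at rear face of collar (36 dia, 5 thick, on the block when tight). Outward: stem 14 dia; centre of T bar at x=-46 mm; bar along z (upright when tight), 110 long, 12 wide, 10 thick (x), 36 mm clear behind it. Inward: shank 18 dia, 36 long, two pins. About 1 mm play; stays where left; a few N turn it.
- port_mouth (a point): Centre of the port's mouth, on the face of a square aluminium block (56 x 56, 40 mm deep) 85 mm above the bench, grey tank behind (top 150 mm, handle 181 mm). -x points out, z up. The plug loosens turning right-handed about -x (bar's top goes to +y), backs out 2 mm, lets go at about 60 degrees, stops at about 80; turned about 72 it slides out along -x, clear after 40 mm.
- tray: Open, fixed wooden tray on the bench: outside 220 mm (its x) by 180 mm (its y), 35 mm high, walls and floor 5 mm. Origin: centre of its underside.
- tap (a joint): Outlet tap in the other, like block, 150 mm beside the plug's (left or right) and facing the same way: one flat steel lever, up from its axis to 46 mm, 16 mm wide, standing 29 mm out from the block. Angle in rad, 0 at the start (lever upright), positive anticlockwise facing it. Leave it.
Things that resemble listed ones, but are neither listed nor needed, are in the scene too. There is more than one size of the plug; the job needs the largest.

How it is judged:
On the way, in this order (a step that is already met when the one before it is completed fails the run):
1. The plug has been turned until its thread lets go (more than 52 degrees), still in the port (angle between the z axis of plug and the z axis of port_mouth, either way round above 0.9 rad and x of plug in the frame of port_mouth above -0.025 m), for 0.05 s.
2. The plug has been drawn clear of the port (collar more than 40 mm out) (x of plug in the frame of port_mouth below -0.04 m), for 0.1 s.
3. The plug is lowered into the tray in the fingers (origin lower than 100 mm, over the tray) (x of plug in the frame of tray between -0.1 and 0.1 m and y of plug in the frame of tray between -0.08 and 0.08 m and height (world z) of plug below 0.1 m and contact force between the fingers and plug above 0.3 N), for 0.05 s.
At the end, for the whole second after the job is handed in: The plug lies at rest in the tray: its origin within the tray's inside (100 mm and 80 mm of the centre along the tray's x and y) and lower than 50 mm above the table (x of plug in the frame of tray between -0.1 and 0.1 m and y of plug in the frame of tray between -0.08 and 0.08 m and height (world z) of plug below 0.05 m and linear speed of plug below 0.02 m/s); the robot touches nothing.
It fails at once if The outlet tap is turned more than 0.35 rad (value of joint tap above 0.35 rad or value of joint tap below -0.35 rad).
It also fails if it takes over 48 s, if anything falls off the work surface, if the arm or the gripper's body presses on something with over 40 N, if the wrist force passes 120 N, or if a joint passes its speed limit or range.

## Working session

There is one attempt and no reset: what is moved stays moved. The work goes in short steps, Python scripts to look and compute and a tool call to move; the robot and the scene stay as the last step left them, time stands still between calls to the robot, and variables do not carry over. Pictures are saved under pics/ and viewed, at most 12 in all, crops included, and the job is handed in when it is done.

Besides the shell and the picture viewer there is one more tool, called after "Emit:" as name(argument=value, ...) on one line, values as JSON. move_arm: Moves the arm, as the interface text tells. Its arguments: {"type":"object","properties":{"increments":{"type":"array"},"force":{"type":"number"}},"required":["increments"]}

```bash
mkdir -p pics
cat > h.py <<'E'
import numpy as np,cv2
from scipy.spatial.transform import Rotation as R
from plant import bot,viewer,nets
def ray(c,row,col):
    p=viewer.camera_params(c); d=np.array([(col-p['cx'])/p['fx'],(row-p['cy'])/p['fy'],1.])
    return np.array(p['eye']), R.from_quat(p['orientation']).apply(d)
def atz(c,row,col,z):
    e,d=ray(c,row,col); return e+d*(z-e[2])/d[2]
def proj(c,P):
    p=viewer.camera_params(c); v=R.from_quat(p['orientation']).inv().apply(np.atleast_2d(P)-np.array(p['eye']))
    return np.c_[p['fy']*v[:,1]/v[:,2]+p['cy'],p['fx']*v[:,0]/v[:,2]+p['cx']]
def save(n,im): cv2.imwrite('pics/'+n+'.png',np.ascontiguousarray(im[:,:,::-1]))
E
python3 - <<'E'
from h import *
for c in ['scene','top','wrist']:
    im=viewer.snapshot(c); save(c+'0',im); print(c,viewer.camera_params(c))
    for t in ['plug','port_mouth','tray','tap']:
        print(c,t,[(np.round(r['rect']).tolist(),round(r['score'],2)) for r in nets.boxes_of(c,t)] if t!='port_mouth' else '',[(np.round(r['pixel'],1).tolist(),round(r['score'],2)) for r in nets.mark_of(c,t)])
s=bot.get_state();print(s)
E
```

```text
scene {'fx': 588.972429263169, 'fy': 588.972429263169, 'cx': 319.42117449458505, 'cy': 227.03173503676607, 'eye': array([ 1.08162645, -0.46232718,  0.85717427]), 'orientation': array([ 0.84715941,  0.37170461, -0.14420565, -0.35122835])}
scene plug [([263.0, 281.0, 304.0, 312.0], 0.64), ([412.0, 141.0, 444.0, 152.0], 0.48)] [([146.6, 427.1], 0.75), ([301.9, 290.4], 0.72), ([226.7, 390.4], 0.7)]
scene port_mouth  [([220.3, 390.0], 0.85), ([225.1, 394.4], 0.67)]
scene tray [([51.0, 293.0, 229.0, 442.0], 0.75)] [([368.9, 142.8], 0.9)]Traceback (most recent call last):
  File "<stdin>", line 5, in <module>
ValueError: it knows: plug, port_mouth, tray
```

Run:
```python
from h import *
for c in ['top','wrist']:
    im=viewer.snapshot(c); save(c+'0',im); print(c,viewer.camera_params(c))
    for t in ['plug','port_mouth','tray']:
        print(c,t,[(np.round(r['rect']).tolist(),round(r['score'],2)) for r in nets.boxes_of(c,t)] if t!='port_mouth' else '',[(np.round(r['pixel'],1).tolist(),round(r['score'],2)) for r in nets.mark_of(c,t)])
s=bot.get_state();print(s)
```

```text
top {'fx': 545.6851789829468, 'fy': 545.6851789829468, 'cx': 326.5894868004166, 'cy': 252.1327367215796, 'eye': array([0.3174808 , 0.07316885, 1.18744002]), 'orientation': array([ 0.70959404, -0.69883305,  0.05346235, -0.07245999])}
top plug [([133.0, 277.0, 166.0, 309.0], 0.89), ([386.0, 219.0, 418.0, 252.0], 0.73), ([291.0, 183.0, 315.0, 209.0], 0.67)] [([287.3, 154.8], 0.81), ([230.8, 399.1], 0.68), ([204.3, 291.9], 0.67)]
top port_mouth  [([206.4, 291.7], 0.95)]
top tray [([465.0, 203.0, 577.0, 323.0], 0.7)] [([263.0, 516.2], 0.85)]
wrist {'fx': 363.3118570682547, 'fy': 363.3118570682547, 'cx': 322.96447839464304, 'cy': 240.909117466315, 'eye': array([ 0.27434391, -0.593549  ,  0.37492109]), 'orientation': array([ 0.80592277, -0.57647146, -0.0783471 ,  0.10968532])}
wrist plug [] []
wrist port_mouth  []
wrist tray [] []
{'time': 0.95, 'q': array([ 1.14320046,  0.38286517,  0.04393489,  1.59786494, -0.01791879,
        1.1611827 , -0.04989292]), 'joint_vel': array([ 0.00030419, -0.0019034 ,  0.00067634,  0.00103744, -0.00135942,
       -0.00138043,  0.00109675]), 'tau': array([-6.96225652e-04, -4.33446729e+01,  1.02262337e+00, -2.49927449e+01,
        1.04071395e-02,  1.91284198e-03, -1.04627577e-05]), 'tool_pos': array([ 0.21051912, -0.61499556,  0.23130856]), 'orientation': array([9.86433980e-01, 1.64158462e-01, 2.15257372e-05, 3.25295196e-05]), 'wrist_force': array([0.40905322, 0.6797086 , 0.26231997]), 'torque': array([-0.024786  , -0.05634975, -0.00812928]), 'grasp_force': 0.0, 'grip_width': 0.08539168603211351}
```

View pics/scene0.png

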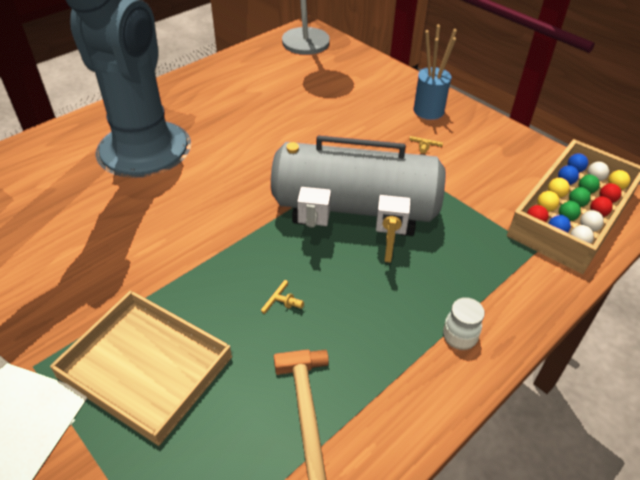

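View pics/top0.png

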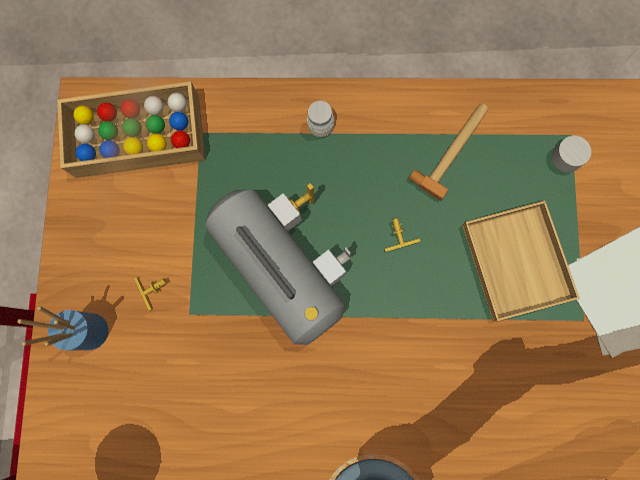

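The scene view shows the grey tank with two white blocks. The plug is in the right block at about (393,222), and the lever tap is in the left block at about (313,207). The tray is at (140,368). 

Things that could be taken for the plug, in the top view:
- **In the port, about (303,197):** this one fits the description.
- **Loose on the mat, about (402,238).**
- **Loose behind the tank, about (150,290).**

I choose the one in the port and will check it in a close crop.

Run:
```python
from h import *
from scipy.optimize import least_squares
t=cv2.imread('pics/top0.png')[150:300,240:390]; s=cv2.imread('pics/scene0.png')[140:290,260:460]
cv2.imwrite('pics/crop1.png',np.hstack([cv2.resize(t,(400,400),interpolation=cv2.INTER_CUBIC),cv2.resize(s[:, 50:],(400,400),interpolation=cv2.INTER_CUBIC)]))
def tri(pt,ps):
    f=lambda P: np.r_[proj('top',P)[0]-pt,proj('scene',P)[0]-ps]
    r=least_squares(f,[.4,.1,.08]); return r.x.round(4),np.abs(r.fun).max().round(1)
print('mouth',tri([206.4,291.7],[220.3,390.0]),tri([206.4,291.7],[225.1,394.4]))
print('plug',tri([204.3,291.9],[226.7,390.4]))
print('tray',tri([263,516.2],[368.9,142.8]),atz('top',263,516.2,0),atz('scene',368.9,142.8,0))
print(atz('top',206.4,291.7,.085),atz('scene',220.3,390,.085),atz('scene',225,394.4,.085))
```

```text
mouth (array([0.6103, 0.1775, 0.0863]), np.float64(0.9)) (array([0.6159, 0.1814, 0.0744]), np.float64(0.6))
plug (array([0.6163, 0.1765, 0.075 ]), np.float64(1.9))
tray (array([ 0.5131, -0.3115, -0.0081]), np.float64(0.6)) [ 0.51255585 -0.30762569  0.        ] [ 0.51782895 -0.3135436   0.        ]
[0.61209685 0.17926456 0.085     ] [0.60869116 0.17701467 0.085     ] [0.62252514 0.17386881 0.085     ]
```

View pics/crop1.png

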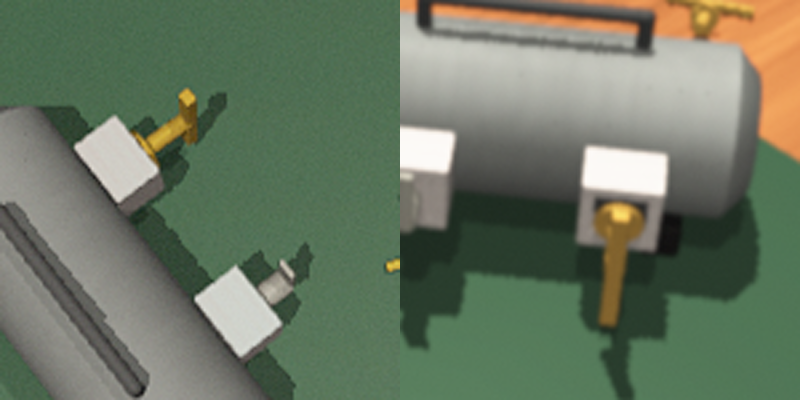

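The crop confirms it. The chosen block holds the T-handle with its bar upright, at crop left (187,95–140) and right (620,210)–(608,325). The other block has the short flat steel lever at (285,270). Next I fit the port pose to the block corners.

Run:
```python
from h import *
from scipy.optimize import least_squares
k=400/150
T=lambda x,y:(150+y/k-.3,240+x/k-.3); S=lambda x,y:(140+y/k-.3,310+(x-400)/k-.3)
# model pts in port frame (x in,y left facing,z up)
h=.028
obs=[('top',(0,-h,h),T(115,116)),('top',(.04,-h,h),T(76,149)),('top',(.04,h,h),T(122,206)),('top',(0,h,h),T(161,178)),
('top',(0,.15-h,h),T(236,266)),('top',(.04,.15-h,h),T(196,301)),('top',(.04,.15+h,h),T(241,357)),('top',(0,.15+h,h),T(281,325)),
('top',(-.046,0,.055),T(187,95)),('scene',(0,-h,h),S(661,197)),('scene',(0,h,h),S(583,188)),('scene',(.04,-h,h),S(668,153)),('scene',(.04,h,h),S(584,147)),
('scene',(-.046,0,-.055),S(608,325)),('scene',(0,h,-h),S(578,243)),('scene',(0,-h,-h),S(656,252))]
def f(v):
    yaw=v[2]; x=np.array([np.cos(yaw),np.sin(yaw),0]); y=np.array([-x[1],x[0],0]); o=np.array([v[0],v[1],.085])
    return np.concatenate([proj(c,o+x*m[0]+y*m[1]+np.array([0,0,m[2]]))[0]-p for c,m,p in obs])
r=least_squares(f,[.61,.178,2.2],loss='soft_l1'); print(r.x, np.round(r.fun.reshape(-1,2),1))
v=r.x;x=np.array([np.cos(v[2]),np.sin(v[2])]);y=np.array([-x[1],x[0]]);print('x',x,'y',y)
for a in(-.046,-.025):print(a,v[:2]+a*x)
# tray yaw
viewer.snapshot('top')
m=nets.regions_of('top','tray')[0]['mask'].astype(np.uint8)
b=cv2.minAreaRect(cv2.findContours(m,0,2)[0][0]); q=cv2.boxPoints(b); P=np.array([atz('top',c[1],c[0],.035)[:2] for c in q]);print(P,P.mean(0))
s=bot.get_state();print(s['time'])
```

```text
[0.61208599 0.17630312 2.24552943] [[-0.8  0.9]
 [-1.5 -0.1]
 [-1.8 -1. ]
 [-3.1  0.1]
 [-0.2  0.3]
 [-1.2 -0.5]
 [-0.2 -0.2]
 [-0.4  0.7]
 [ 0.2 -0.7]
 [-1.3  0.4]
 [-1.3 -0.9]
 [ 0.6 -1.3]
 [-0.4  0.3]
 [-2.3 -1.1]
 [-0.6 -1.6]
 [-0.6 -1.3]]
x [-0.62468893  0.78087371] y [-0.78087371 -0.62468893]
-0.046 [0.64082168 0.14038293]
-0.025 [0.62770321 0.15678128]
[[ 0.59302432 -0.18187142]
 [ 0.65470094 -0.3706924 ]
 [ 0.43312197 -0.42409117]
 [ 0.37458166 -0.2415107 ]] [ 0.51385722 -0.30454142]
1.05
```

Port mouth is at (0.612, 0.176, 0.085), with outward direction (0.625, -0.781) and left direction (-0.781, -0.625). The tray centre is at (0.514, -0.305). First I travel with the gripper shut.

Emit:
move_arm(increments=[[1, 1.7, 0, 0.035, 0], [2, 3.4, 0, 0.035, 0], [2, 3.4, 0, 0.035, 0], [2, 3.4, 0, 0.035, 0], [2, 3.4, 0, 0.035, 0], [2, 3.4, 0, 0.035, 0], [2, 3.4, 0, 0.035, 0], [2, 3.4, 0, 0.035, 0], [2, 3.4, 0, 0.035, 0], [2, 3.4, 0, 0.03, 0]])

```text
time: 1.88
tool_pos: [0.4012, -0.2903, 0.2317]
orientation: [0.943, 0.332, 0.0, 0.0]
wrist_force: [0.6, 0.4, -0.1]
grip_width: 0.0001
grasp_force: 0.0
```

Emit:
move_arm(increments=[[2, 3.4, 0, 0, 0], [2, 3.4, 0, 0, 0], [2, 3.4, 0, 0, 0], [2, 3.4, 0, 0, 0], [2, 3.4, 0, 0, 0], [2, 3.4, 0, 0, 0], [2, 3.4, 0, 0, 0], [2, 3.4, 0, 0, 0], [2, 3.4, 0, 0, 0], [2, 3.4, 0, 0, 0]])

```text
time: 2.72
tool_pos: [0.6013, 0.0495, 0.2315]
orientation: [0.944, 0.331, 0.0, 0.0]
wrist_force: [0.5, 0.2, 0.8]
grip_width: -0.0004
grasp_force: 0.0
```

Emit:
move_arm(increments=[[2, 3.4, 0, 0, 0], [2, 3.4, 0, 0, 0], [2, 3.4, 0, 0, 0], [0.8, 1.0, 0, 0, 0], [0, 0, 0, 0, 0]])

```text
time: 3.13
tool_pos: [0.6688, 0.1666, 0.231]
orientation: [0.942, 0.334, 0.001, -0.002]
wrist_force: [0.5, -1.1, 0.6]
grip_width: -0.0
grasp_force: 0.0
```

Run:
```python
from h import *
im=viewer.snapshot('wrist'); 
print(bot.get_state()['tool_pos'],viewer.camera_params('wrist'))
o=np.array([.625,-.781,0]);L=np.array([-.781,-.625,0]);M=np.array([.612,.1763,.085]);z=np.array([0,0,1.])
im=im.copy()
for P in [M+.046*o+.055*z, M+.046*o-.055*z,M-.028*L+.028*z,M+.028*L+.028*z,M-.04*o+.028*L+.028*z,M-.04*o-.028*L+.028*z,M+.046*o+.055*z+.006*L,M+.046*o+.055*z-.006*L]:
    r,c=proj('wrist',P)[0]; print(r,c); cv2.drawMarker(im,(int(round(c)),int(round(r))),(255,0,255),cv2.MARKER_CROSS,8,1)
save('w1',im); print([r['pixel'] for r in nets.mark_of('wrist','port_mouth')],[r['pixel'] for r in nets.mark_of('wrist','plug')])
```

```text
[0.66844134 0.16288836 0.23084739] {'fx': 363.3118570682547, 'fy': 363.3118570682547, 'cx': 322.96447839464304, 'cy': 240.909117466315, 'eye': array([0.72098749, 0.20468825, 0.37445788]), 'orientation': array([ 0.89380267, -0.4277558 , -0.05873282,  0.12121143])}
293.26660014475306 323.07398826811544
248.1429416131885 323.1854985026788
243.80850456641215 261.7569753081551
312.01493538094655 264.7343997804194
311.8468557399442 214.07610859106939
243.63567340178776 208.31392147858486
301.1783353314492 323.04770303381537
285.25418981852647 323.10060797640483
[[270.0, 273.8]] [[270.2, 270.2]]
```

View pics/w1.png

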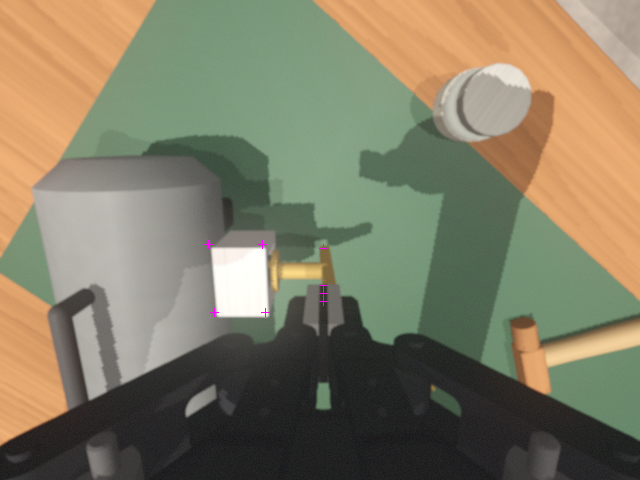

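The wrist view shows the block at (213–270, 248–317), with my crosses about 4 px off. The arm was still settling when the picture was taken, and that explains the offset, so the fit holds. The fingers stand beside the bar's right side. Now I descend.

Emit:
move_arm(increments=[[0.1, -0.1, -2.5, 0, 0], [0, 0, -3, 0, 0], [0, 0, -3, 0, 0], [0, 0, -1.9, 0, 0], [0, 0, 0, 0, 0], [0, 0, 0, 0, 0]])

```text
time: 3.78
tool_pos: [0.6685, 0.1558, 0.1262]
orientation: [0.944, 0.33, -0.002, 0.001]
wrist_force: [-0.5, 0.0, 0.8]
grip_width: -0.0
grasp_force: 0.0
```

Run:
```python
from h import *
o=np.array([.625,-.781,0]);L=np.array([-.781,-.625,0]);M=np.array([.612,.1763,.085])
s=bot.get_state();d=s['tool_pos']-M;print(d@o,d@L,d[2],s['wrist_force'])
im=viewer.snapshot('wrist').copy()
z=np.array([0,0,1.])
for P in [M-.028*L+.028*z,M+.028*L+.028*z,M-.04*o+.028*L+.028*z,M-.04*o-.028*L+.028*z,M+.046*o+.055*z+.006*L,M+.046*o+.055*z-.006*L]:
    r,c=proj('wrist',P)[0]; cv2.drawMarker(im,(int(round(c)),int(round(r))),(255,0,255),cv2.MARKER_CROSS,8,1)
save('w2',cv2.resize(im[180:380,160:420],None,fx=3,fy=3))
```

```text
0.05133579655407118 -0.03133658584797642 0.04116956306105192 [-0.51289057  0.01735302  0.79134815]
```

View pics/w2.png

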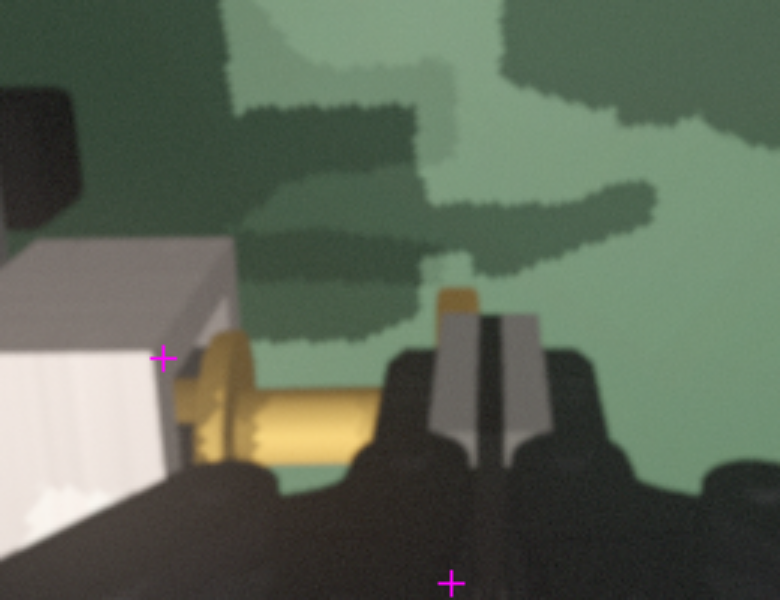

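The fingers are beside the bar, whose lower end shows at (458,300). They are clear of the collar, and the block corner matches the fit. Now I push the bar's top left along an arc.

Emit:
move_arm(increments=[[-0.64, -0.32, 0.05, 0, 0], [-0.64, -0.32, 0.05, 0, 0], [-0.58, -0.46, -0.03, 0, 0], [-0.58, -0.46, -0.03, 0, 0], [-0.53, -0.42, -0.27, 0, 0], [-0.53, -0.42, -0.27, 0, 0], [-0.43, -0.35, -0.5, 0, 0], [-0.43, -0.35, -0.5, 0, 0], [0, 0, 0, 0, 0], [0, 0, 0, 0, 0]])

```text
time: 4.67
tool_pos: [0.6251, 0.1274, 0.1112]
orientation: [0.944, 0.331, -0.001, -0.0]
wrist_force: [0.2, 0.3, 0.1]
grip_width: 0.0001
grasp_force: 0.0
```

```bash
cat >> h.py <<'E'
o=np.array([.625,-.781,0]);L=np.array([-.781,-.625,0]);M=np.array([.612,.1763,.085]);z=np.array([0,0,1.])
def loc():
    s=bot.get_state();d=s['tool_pos']-M;print('t',s['time'],'o,L,z mm',np.round([d@o*1e3,d@L*1e3,d[2]*1e3],1),'F',s['wrist_force'].round(1),s['grip_width'])
E
python3 - <<'E'
from h import *
loc()
for c in ('scene','top'):
    im=viewer.snapshot(c); print([(r['pixel'],r['score']) for r in nets.mark_of(c,'plug')])
    save(c+'1',im)
a=cv2.imread('pics/scene1.png')[170:280,340:450];b=cv2.imread('pics/top1.png')[150:260,240:350]
cv2.imwrite('pics/c2.png',cv2.resize(np.hstack([a,b]),(800,400),interpolation=cv2.INTER_CUBIC))
E
```

```text
t 4.6667 o,L,z mm [46.4 20.3 26.2] F [0.2 0.3 0.1] 5.6691661272490165e-05
[([302.8, 288.6], 0.77), ([146.7, 425.2], 0.68), ([229.4, 393.2], 0.66)]
[([284.4, 154.6], 0.59)]
```

View pics/c2.png

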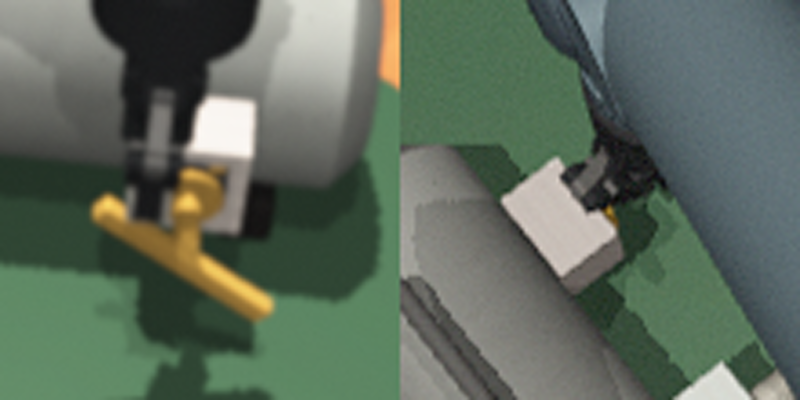

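The bar has turned to about 58°; its ends in the left crop are at (100,208) and (268,310). I continue to about 72°.

Emit:
move_arm(increments=[[-0.26, -0.21, -0.4, 0, 0], [-0.26, -0.21, -0.4, 0, 0], [0, 0, 0, 0, 0], [0, 0, 0, 0, 0]])

```text
time: 5.2
tool_pos: [0.6201, 0.1233, 0.1036]
orientation: [0.944, 0.331, -0.001, 0.0]
wrist_force: [0.6, -1.1, 0.2]
grip_width: 0.0001
grasp_force: 0.0
```

```bash
cat >> h.py <<'E'
def barfit(name,c='scene'):
    im=viewer.snapshot(c); save(name,im)
    h=cv2.cvtColor(im,cv2.COLOR_RGB2HSV); m=((h[...,0]>14)&(h[...,0]<32)&(h[...,1]>130)&(h[...,2]>90)).astype(np.uint8)
    w=np.zeros_like(m); w[170:290,340:450]=1; m&=w
    n,l,st,_=cv2.connectedComponentsWithStats(m); k=1+st[1:,4].argmax(); ys,xs=np.nonzero(l==k)
    a,b=xs.argmin(),xs.argmax(); print('left',ys[a],xs[a],'right',ys[b],xs[b])
    for th in range(56,84,4):
        t=np.radians(th); d=np.sin(t)*L+np.cos(t)*z
        print(th,proj(c,[M+.048*o+d*.055,M+.048*o-d*.055]).round(1).tolist())
E
python3 - <<'E'
from h import *
loc(); barfit('scene2')
E
```

```text
t 5.2 o,L,z mm [46.4 26.8 18.6] F [ 0.6 -1.1  0.2] 8.413292508773252e-05
left 229 362 right 249 417
56 [[225.0, 365.6], [254.3, 412.6]]
60 [[226.2, 364.3], [253.2, 413.9]]
64 [[227.4, 363.2], [252.1, 415.2]]
68 [[228.7, 362.2], [250.9, 416.3]]
72 [[230.0, 361.3], [249.6, 417.3]]
76 [[231.4, 360.6], [248.3, 418.1]]
80 [[232.8, 360.0], [247.0, 418.8]]
```

The bar is now at about 71°. I check the last joint before turning the gripper for the stem grasp.

Emit:
move_arm(increments=[[0, 0, 3, 0, 0], [0, 0, 3, 0, 0], [0, 0, 3, 0.12, 0.3], [0, 0, 0, 0.12, 0.5]])

```text
time: 5.58
tool_pos: [0.6254, 0.1257, 0.2022]
orientation: [0.896, 0.444, 0.006, 0.002]
wrist_force: [2.0, -0.3, 1.8]
grip_width: 0.0237
grasp_force: 0.0
```

Run:
```python
from h import *
loc(); s=bot.get_state(); print(s['q'].round(2),s['orientation'])
```

```text
t 5.5833 o,L,z mm [ 47.9  21.2 117.2] F [ 2.  -0.3  1.8] 0.023650368424340637
[ 0.17  0.44 -0.56  1.64  0.26  1.12 -1.1 ] [0.8959019  0.44420176 0.00644185 0.00175419]
```

Emit:
move_arm(increments=[[0, 0.3, 0, 0.121, 0.5], [0, 0.4, 0, 0.121, 0.5], [0, 0.4, 0, 0.121, 0.5], [0, 0.4, 0, 0.121, 0.5], [0, 0.3, 0, 0.121, 0.5], [0, 0.3, 0, 0.121, 0.5], [0, 0.3, 0, 0.121, 0.5], [0, 0.3, 0, 0.121, 0.5], [0, 0.3, 0, 0.121, 0.5], [0, 0.3, 0, 0.121, 0.5]])

```text
time: 6.42
tool_pos: [0.6209, 0.1569, 0.1944]
orientation: [0.484, 0.875, 0.0, 0.0]
wrist_force: [0.1, 0.3, 0.5]
grip_width: 0.0425
grasp_force: 0.0
```

Emit:
move_arm(increments=[[0, 0, 0, 0.121, 0.5], [0, 0, 0, 0, 0.5], [0, 0, 0, 0, 0.5], [0, 0, 0, 0, 0.5]])

```text
time: 6.75
tool_pos: [0.6208, 0.1565, 0.1943]
orientation: [0.434, 0.901, -0.0, 0.0]
wrist_force: [-0.7, 0.0, -0.5]
grip_width: 0.0427
grasp_force: 0.0
```

Run:
```python
from h import *
loc(); s=bot.get_state(); e=R.from_quat(s['orientation']).as_matrix(); print(s['q'].round(2),e.round(3), 'to go cm',(M+.026*o+ -.019*z-s['tool_pos'])*100)
im=viewer.snapshot('wrist').copy()
for P in [M+.007*o,M+.043*o,M-.028*L+.028*z,M+.028*L+.028*z]:
    r,c=proj('wrist',P)[0]; cv2.drawMarker(im,(int(round(c)),int(round(r))),(255,0,255),cv2.MARKER_CROSS,8,1)
save('w3',im)
```

```text
t 6.75 o,L,z mm [ 21.    5.5 109.3] F [-0.7  0.  -0.5] 0.042732654958344406
[ 0.3   0.53 -0.82  1.62  0.41  1.17  0.06] [[-0.623  0.783  0.   ]
 [ 0.783  0.623 -0.   ]
 [-0.    -0.    -1.   ]] to go cm [  0.74093519  -0.05186245 -12.82764177]
```

View pics/w3.png

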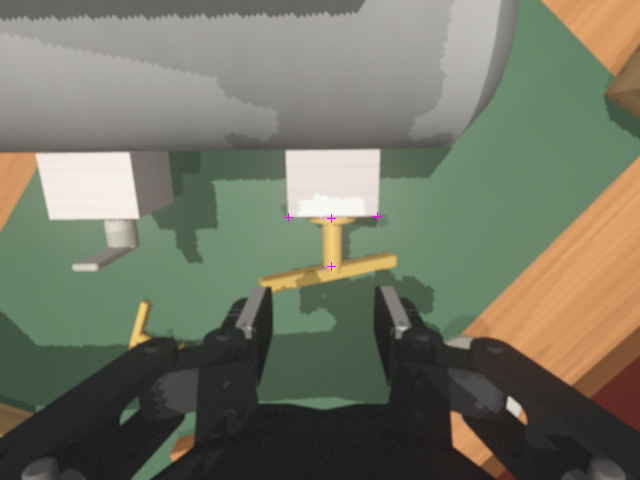

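The wrist view shows the stem at column 332, with the crosses for the collar (331,218) and bar (331,267) on it. The fingers are on either side at columns 258 and 390. Now I shift and descend.

Emit:
move_arm(increments=[[0.4, 0, -1, 0, 0.5], [0.34, -0.05, -2, 0, 0.5], [0, 0, -2.5, 0, 0.5], [0, 0, -2.5, 0, 0.5], [0, 0, -2, 0, 0.5], [0, 0, -1.5, 0, 0.5], [0, 0, -1.3, 0, 0.5], [0, 0, 0, 0, 0.5]])

```text
time: 7.47
tool_pos: [0.6261, 0.1553, 0.0627]
orientation: [0.433, 0.901, -0.002, -0.002]
wrist_force: [-1.2, -0.8, -0.8]
grip_width: 0.0427
grasp_force: 0.0
```

Run:
```python
from h import *
loc(); barfit('scene3')
```

```text
t 7.4667 o,L,z mm [ 25.2   2.1 -22.3] F [-1.2 -0.8 -0.8] 0.04266417863233006
left 231 363 right 249 417
56 [[225.0, 365.6], [254.3, 412.6]]
60 [[226.2, 364.3], [253.2, 413.9]]
64 [[227.4, 363.2], [252.1, 415.2]]
68 [[228.7, 362.2], [250.9, 416.3]]
72 [[230.0, 361.3], [249.6, 417.3]]
76 [[231.4, 360.6], [248.3, 418.1]]
80 [[232.8, 360.0], [247.0, 418.8]]
```

Emit:
move_arm(increments=[[0.16, 0.13, 0.2, 0, 0.5], [0, 0, 0, 0, 0.2], [0, 0, 0, 0, 0], [0, 0, 0, 0, 0], [0, 0, 0, 0, 0], [0, 0, 0, 0, 0], [0, 0, 0, 0, 0]], force=50)

```text
time: 8.1
tool_pos: [0.6299, 0.1572, 0.0697]
orientation: [0.433, 0.901, -0.0, 0.0]
wrist_force: [-2.8, -2.6, 6.6]
grip_width: 0.0124
grasp_force: 48.4
```

Emit:
move_arm(increments=[[0.31, -0.39, 0, 0, 0], [0.31, -0.39, 0, 0, 0], [0.31, -0.39, 0, 0, 0], [0, 0, 0, 0, 0]])

```text
time: 8.43
tool_pos: [0.6407, 0.144, 0.0685]
orientation: [0.434, 0.901, 0.0, 0.001]
wrist_force: [0.6, -1.7, 2.9]
grip_width: 0.0121
grasp_force: 48.3
```

Run:
```python
from h import *
loc(); im=viewer.snapshot('scene'); save('s4',cv2.resize(im[150:290,320:460],(560,560),interpolation=cv2.INTER_CUBIC))
```

```text
t 8.4333 o,L,z mm [ 43.2  -2.2 -16.5] F [ 0.6 -1.7  2.9] 0.012073410425295398
```

View pics/s4.png

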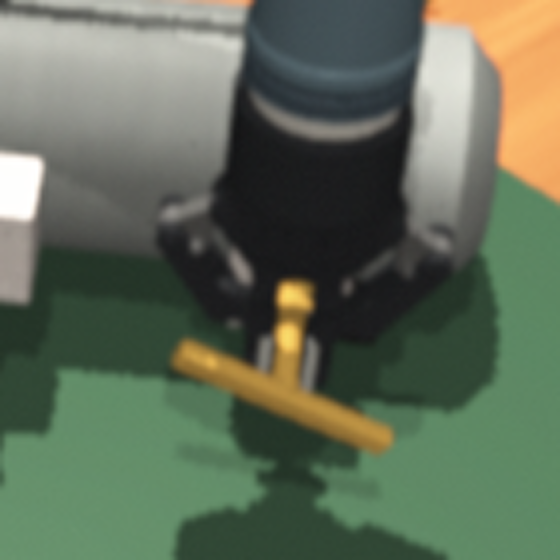

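The bar has moved outward with the gripper by about 10 px and the force is low, so the plug is sliding. I continue out.

Emit:
move_arm(increments=[[0.5, -0.62, 0, 0, 0], [0.5, -0.62, 0, 0, 0], [0.62, -0.78, 0, 0, 0], [0.62, -0.78, 0, 0, 0], [0.62, -0.78, 0, 0, 0], [0.62, -0.78, 0, 0, 0], [0, 0, 0, 0, 0], [0, 0, 0, 0, 0]])

```text
time: 9.15
tool_pos: [0.6744, 0.1007, 0.0678]
orientation: [0.434, 0.901, -0.0, -0.0]
wrist_force: [0.6, 0.0, -1.6]
grip_width: 0.0115
grasp_force: 48.3
```

Emit:
move_arm(increments=[[0, 0, 1.5, 0, 0], [0, 0, 3, 0, 0], [0, 0, 3, 0, 0], [0, 0, 1.5, 0, 0], [0, 0, 0, 0, 0], [0, 0, 0, 0, 0]])

```text
time: 9.65
tool_pos: [0.6742, 0.1034, 0.1598]
orientation: [0.432, 0.902, 0.001, 0.001]
wrist_force: [0.0, 0.8, -2.2]
grip_width: 0.0123
grasp_force: 48.5
```

Run:
```python
from h import *
loc(); s=bot.get_state();print(s['tool_pos'],s['q'].round(2),s['grasp_force']); im=viewer.snapshot('scene'); save('s5',im[60:400,200:640])
```

```text
t 9.65 o,L,z mm [95.8 -3.  74.8] F [ 0.   0.8 -2.2] 0.012285594553927645
[0.67422439 0.10342385 0.15982058] [ 0.33  0.63 -0.77  1.55  0.47  1.15  0.14] 48.54270279407501
```

View pics/s5.png

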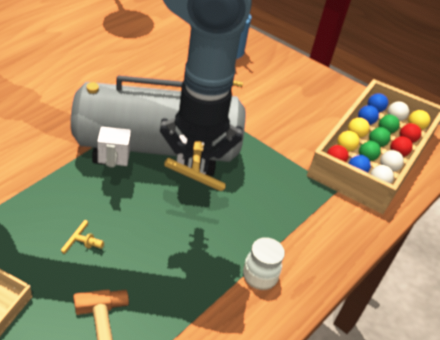

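The plug is out and held, with the bar at about (195,173) in the crop. Now I carry it to the tray.

Emit:
move_arm(increments=[[-0.6, -1.7, 0, 0, 0], [-1.2, -3, 0, 0, 0], [-1.2, -3, 0, 0, 0], [-1.2, -3, 0, 0, 0], [-1.2, -3, 0, 0, 0], [-1.2, -3, 0, 0, 0], [-1.2, -3, 0, 0, 0], [-1.2, -3, 0, 0, 0], [-1.2, -3, 0, 0, 0], [-1.2, -3, 0, 0, 0]])

```text
time: 10.53
tool_pos: [0.5569, -0.1858, 0.1556]
orientation: [0.433, 0.901, -0.0, -0.002]
wrist_force: [0.5, 0.9, -1.3]
grip_width: 0.012
grasp_force: 48.6
```

Emit:
move_arm(increments=[[-1.2, -3, 0, 0, 0], [-1.2, -3, 0, 0, 0], [-1.2, -3, 0, 0, 0], [-0.9, -2, 0, 0, 0], [-0.2, -0.5, 0, 0, 0], [0, 0, 0, 0, 0], [0, 0, 0, 0, 0]])

```text
time: 11.12
tool_pos: [0.512, -0.2982, 0.1566]
orientation: [0.433, 0.901, 0.001, -0.002]
wrist_force: [0.9, 0.9, -2.2]
grip_width: 0.012
grasp_force: 48.6
```

Run:
```python
from h import *
loc(); s=bot.get_state();print(s['tool_pos'],s['q'].round(2),s['grasp_force']); im=viewer.snapshot('scene'); save('s6',cv2.resize(im[200:460,20:280],(600,600)))
print([(r['pixel'],r['score']) for r in nets.mark_of('scene','plug')])
```

```text
t 11.1167 o,L,z mm [308.1 374.7  71.6] F [ 0.9  0.9 -2.2] 0.012017186787926824
[ 0.51201997 -0.29821955  0.15662627] [ 1.06  0.46 -0.74  1.77  0.35  1.05  0.86] 48.636319041252136
[([301.1, 289.0], 0.66), ([147.5, 425.0], 0.59), ([287.3, 133.0], 0.57)]
```

View pics/s6.png

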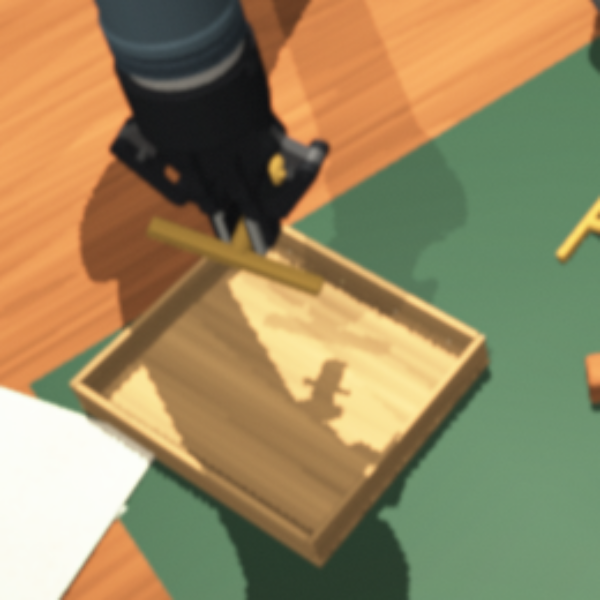

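The plug is over the tray with its bar level, at about (235,258). Now I lower it.

Emit:
move_arm(increments=[[0, 0, -1.5, 0, 0], [0, 0, -2.5, 0, 0], [0, 0, -2.5, 0, 0], [0, 0, -2.5, 0, 0], [0, 0, -1.8, 0, 0], [0, 0, -1, 0, 0], [0, 0, -1, 0, 0], [0, 0, -0.5, 0, 0], [0, 0, 0, 0, 0], [0, 0, 0, 0, 0]])

```text
time: 12.05
tool_pos: [0.5136, -0.2996, 0.0258]
orientation: [0.433, 0.901, 0.0, 0.001]
wrist_force: [0.6, -0.8, -1.4]
grip_width: 0.0125
grasp_force: 48.6
```

Emit:
move_arm(increments=[[0, 0, -0.4, 0, 0], [0, 0, -0.4, 0, 0], [0, 0, 0, 0, 0], [0, 0, 0, 0, 0]])

```text
time: 12.38
tool_pos: [0.514, -0.3008, 0.0184]
orientation: [0.433, 0.901, -0.0, 0.002]
wrist_force: [-0.2, -1.5, 1.0]
grip_width: 0.0121
grasp_force: 49.0
```

Emit:
move_arm(increments=[[0, 0, 0, 0, 0.2], [0, 0, 0, 0, 0.35], [0, 0, 0, 0, 0.5], [0, 0, 0, 0, 0.5], [0, 0, 1, 0, 0.5], [0, 0, 2, 0, 0.5], [0, 0, 3, 0, 0.5], [0, 0, 4, 0, 0.5], [0, 0, 4, 0, 0.5], [0, 0, 4, 0, 0.5]])

```text
time: 13.22
tool_pos: [0.5125, -0.299, 0.1994]
orientation: [0.433, 0.902, 0.0, -0.0]
wrist_force: [0.0, -1.3, 0.4]
grip_width: 0.0427
grasp_force: 0.0
```

Run:
```python
from h import *
loc(); im=viewer.snapshot('scene'); save('s7',cv2.resize(im[120:460,20:440],(740,600)))
p=nets.mark_of('scene','plug');print([(r['pixel'],r['score'],atz('scene',*r['pixel'],.03)) for r in p])
```

```text
t 13.2167 o,L,z mm [309.  374.8 114.4] F [ 0.  -1.3  0.4] 0.042687261761759146
[([348.7, 148.7], 0.95, array([ 0.51140447, -0.2919746 ,  0.03      ])), ([300.6, 288.4], 0.81, array([ 0.59031161, -0.05942693,  0.03      ])), ([147.6, 423.1], 0.62, array([0.46646138, 0.4549572 , 0.03      ])), ([221.0, 389.7], 0.3, array([0.57594381, 0.22062532, 0.03      ]))]
```

View pics/s7.png

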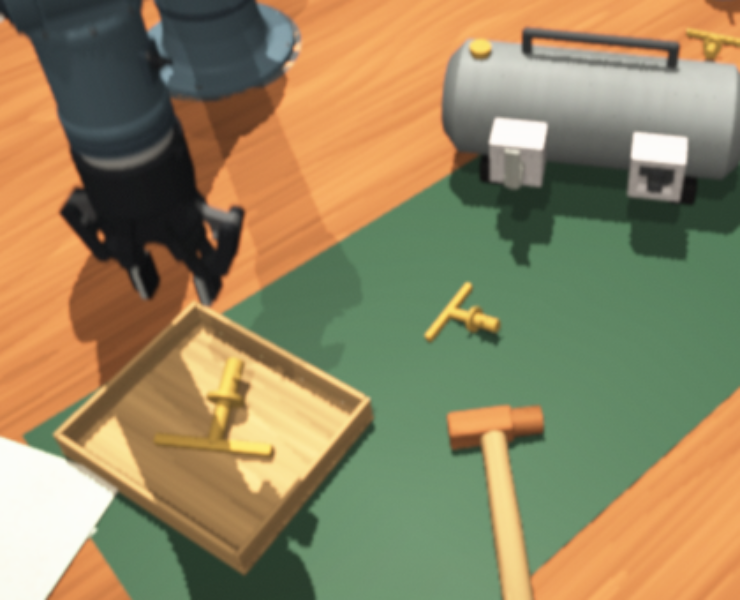

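The plug lies in the tray at about (225,410). The port is empty at (657,170), and the tap lever is still upright at (515,160). I hand in.

```bash
python3 -c "
from h import *
print(bot.sign_off())"
```

```text
the job is handed in; nothing more can be done
None
```

The drain plug was unscrewed, drawn out and set down in the tray, the tap lever still looks upright in the last picture, and the job was handed in at about 13 s; no verdict came back.

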